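Take the finished printing block out of the vise

TASK

The engraved printing block in the small steel vise is finished. Slide the vise's jaw, the one with the upright handle, more than halfway open while the block stays seated, then lift the block out and set it down, without dropping it, engraved copper face up in the middle of the square brown wooden board. Leave the jaw open.

Things in the scene. Friction and masses are not known exactly. Their poses are not given: they have to be found in the camera images.
- print_block: Finished block, wood with engraved copper top, 0.2 kg. Origin: centre of underside, z up. Foot 70 (x) x 44 (y) x 16 mm high, above it 54 x 44 mm up to z = 40 mm. Grip its flat sides across y. Starts on the vise bed, 20 mm above the worktop; fixed jaw (49 mm high) at its +x end; the sliding jaw's lip at -x overhangs the foot by 6 mm. The larger plain block without copper is another.
- jaw_handle (a point): Point on the axis of the sliding jaw's upright square steel handle (20 x 20 mm, sides along this frame's x and y), 82 mm above the worktop, 14 mm below the handle's top; the jaw itself ends 34 mm below this point. Axes are the vise's and at the start the block's. The jaw opens along -x, roughly toward the robot. When shut the handle is 50.5 mm from the block's centre.
- vise_jaw (a joint): Opening of the sliding jaw in m: 0 shut on the block, 0.05 fully open (end stop). Starts at 0 to 0.002. Slides with about 3 N of friction and stays where it is left.
- board: Square brown wooden proofing board, fixed, 150 x 150 x 12 mm, lying flat on the work surface. Origin at the centre of its underside, z up; its top is 12 mm above the origin.

How it is judged (in metres and radians):
On the way, in this order (a step that is already met when the one before it is completed fails the run):
1. the jaw is opened by more than 20 mm while the block still sits in the vise (value of joint vise_jaw above 0.02 m and height (world z) of print_block below 0.027 m and distance of print_block from where it was at the start of the episode below 0.03 m), for 0.1 s.
2. the block is lifted out of the vise, the jaw still open (value of joint vise_jaw above 0.02 m and height (world z) of print_block above 0.045 m), for 0.1 s.
At the end, for the whole second after the job is handed in: The block rests flat (within about 6 degrees) on the board, copper face up, its centre within 35 mm of the board's centre, released and at rest; the jaw is still open by more than 20 mm (value of joint vise_jaw above 0.02 m and horizontal distance between print_block and board below 0.035 m and height (world z) of print_block between 0.008 and 0.017 m and angle between print_block's own z axis and vertical below 0.1 rad and linear speed of print_block below 0.02 m/s); the robot touches nothing.
It fails at once if the block is dropped (falls free faster than 0.7 m/s, a drop of about 25 mm) (contact force between the fingers and print_block below 0.05 N and linear speed of print_block above 0.7 m/s).
It also fails if it takes over 48 s, if anything falls off the work surface, if the arm or the gripper's body presses on something with over 40 N, if the wrist force passes 120 N, or if a joint passes its speed limit or range.

ROBOT

A 6-joint arm with a two-finger parallel gripper is mounted at the origin on a cart in front of the work surface, level with it; the furniture and walls round the work are solid. World frame = base frame: x ahead of the robot, y to its left, z up, the work surface at z = 0. Lengths are in m, angles in degrees, forces in N, time in s.
With the tool pointing down it reaches from about 0.375 to 0.9 m from the base axis. Payload 3.1 kg.
Tool frame: the origin (TCP) lies at the centre of the arm's flange, where the gripper is bolted on; the fingertips stand 182 mm ahead of it and the grasp point (between the pads) lies 164 mm ahead of it; x points along the fingers, z is the direction in which the jaws open and shut, and the axes are right-handed (so a half turn about x gives the same grasp; the last joint's range is limited). The gripper opens to 87 mm and grips with 3 to 60 N. Pads are 19 mm wide; open, the fingers measure 117 mm over their backs; the gripper's body (75 mm by 190 mm) begins 51 mm behind the grasp point.
Start: joints at [58.298, 30.224, 82.088, -0, 67.689, -10.227], TCP at [0.229, 0.582, 0.405] pointing down, gripper open.
Joint ranges: [-176.69, 176.69], [-43.24, 126.21], [12.49, 139.97], [-82, 262], [0, 151.66], [-163.58, 163.58]. Speed limits (degrees/s): [159.86, 159.86, 180, 180, 180, 180].

INTERFACE

Orientations are given as a 3x3 rotation matrix whose columns are the frame's x, y, z axes.
In Python, from rig import bot gives the robot as it stands.
- The arm moves only by the shell command python3 -m crank 'ROWS' [OPENING]. ROWS is JSON, a list of rows, each an object with "offset": the shift along the tool's x, y, z in m, a list of three; "spin": the turn about the tool's x in rad. A call has 1 to 12 rows; each row shifts and turns the commanded pose from where the row before left it, along the tool's axes as they then stand; what a row does not reach is not made up. A row lasts 1/10 s, in which the tool goes at most 50 mm and 8.59 degrees, less where a joint would pass 70% of its speed; a pose out of reach is approached as far as the arm can. A call is refused whole if a number of a shift passes 0.05 or a number of a turn 0.15, either way. A call with a gripper value outside its range is refused whole. OPENING is the finger opening in m, from 0 to 0.087, set as the call begins (- or left out, the last holds). The fingers move at their own pace and stop on an object; the grip force is fixed at half the most. Time passes only in rows, so rows that do not move let the fingers close. It gives the time, the measured TCP pose, the force and the opening at its end, in the units of the state.
- bot.read_state(): the state, without advancing time (a new reading comes with each control period).
- bot.capture(name): name is "scene" or "top" or "wrist"; returns a dict with "pixels" (384x512x3 uint8, blue, green, red), "depth" (384x512 float32, m along the optical axis (not along the pixel's ray), 0 where there is no reading), "K" (3x3 intrinsics, pixels), "k1" (the pictures are not rectified: a ray, as slopes to the right and down, at radius r is drawn at 1 + k1 r^2 times it, then the intrinsics apply), "world_to_cam" (4x4, takes a point from world to camera coordinates). Camera axes: x right, y up, looking along -z (the intrinsics and any distortion apply to the point x, -y, -z); pixel columns grow to the right and rows downward; lengths in m; the calibration is good to about 2 mm. A picture is of the moment at which its call begins.
- bot.hand_in(): hands the job in, once; it reports no verdict.
Trained networks look in a picture, given as the dict that the camera call returned (one of the last four; its "shot" number tells which), for a name from the list of things; names that differ only in an ending like _2 or _b are one class to them, and where a whole thing is asked for, a point or a joint stands for the part that bears it (a point fixed in the world has none). Each returns a list of dicts, best first, with "p" (0 to 1); they miss things now and then, are a little off and sometimes report something else, mostly with a low value. They report only what shows in the picture. A call takes as long as a camera call.
- bot.regions_of(label, picture): "region" (384x512 bool, what is visible of it) and "extent" ([centre column, centre row, width, height] in pixels, round what is visible of it).
The state is a dict: "time_s": time; "joint_positions": joint angles; "qvel": joint speeds; "tau": joint torques, N m; "position": TCP position; "tcp_rot": TCP orientation; "force": force on the tool from outside, world axes, zero at the start; "moment": the same for the moment, N m; "opening": opening from 0.0 (shut) to 1.0 (fully open).
Only numpy, scipy, OpenCV 4.12 (cv2) and the standard library are available. Lean on these libraries where they do the work, as an engineer would, in place of code of your own. Each camera call takes 0.05 s, during which the arm holds its last target.

## Working session

There is one attempt and no reset: what is moved stays moved. The work goes in short steps, Python scripts to look and compute and a shell command to move; the robot and the scene stay as the last step left them, time stands still between calls to the robot, and variables do not carry over. Pictures are saved under pics/ and viewed, and the job is handed in when it is done.

```bash
ls; mkdir -p pics
cat > h.py <<'E'
import numpy as np, cv2
from rig import bot
def world(p,u,v,d=None):
    """pixels (arrays) + depth -> world"""
    K=p["K"];k1=p["k1"];u=np.atleast_1d(u).astype(float);v=np.atleast_1d(v).astype(float)
    pts=np.stack([u,v],-1).reshape(-1,1,2)
    # drawn = s*(1+k1 r^2): opencv radial model
    s=cv2.undistortPoints(pts,np.array(K,float),np.array([k1,0,0,0,0.])).reshape(-1,2)
    if d is None: d=p["depth"][v.astype(int),u.astype(int)]
    c=np.stack([s[:,0]*d,-s[:,1]*d,-d,np.ones(len(s))])
    return (np.linalg.inv(p["world_to_cam"])@c)[:3].T
def ray(p,u,v,z):
    a=world(p,u,v,np.ones(np.size(u)));o=np.linalg.inv(p["world_to_cam"])[:3,3]
    return o+(a-o)*((z-o[2])/(a[:,2]-o[2]))[:,None]
E
python3 - <<'E'
from h import *
np.set_printoptions(precision=4,suppress=True)
s=bot.read_state();print(s)
for n in("scene","top","wrist"):
    p=bot.capture(n);cv2.imwrite(f"pics/{n}0.png",p["pixels"])
    for l in("print_block","jaw_handle","board"):
        r=bot.regions_of(l,p)
        for x in r[:3]:
            m=x["region"]&(p["depth"]>0);v,u=np.nonzero(m)
            if len(u)==0: continue
            w=world(p,u,v);print(n,l,round(x["p"],2),np.round(x["extent"]),len(u),np.median(w,0),np.percentile(w,2,0),np.percentile(w,98,0))
E
```

```text
pics
{'time_s': 0.0, 'joint_positions': array([ 58.2989,  30.2786,  82.1565,  -0.0008,  67.6879, -10.228 ]), 'qvel': array([ 0.0314,  0.0571,  0.0765, -0.0279, -0.0271, -0.0082]), 'tau': array([  0.001 , -44.0028, -17.659 ,   0.0633,   0.0581,  -0.0002]), 'position': array([0.2286, 0.5813, 0.4038]), 'tcp_rot': array([[-0.0011, -0.9306,  0.3661],
       [-0.0018,  0.3661,  0.9306],
       [-1.    ,  0.0004, -0.0021]]), 'force': array([-0.0013, -0.1731, -0.3286]), 'moment': array([-0.0211,  0.0412,  0.0165]), 'opening': 0.998897454417837}
scene print_block 0.75 [219. 264.  36.  39.] 906 [0.5693 0.1914 0.0587] [0.5437 0.159  0.0232] [0.6018 0.2042 0.0619]
scene jaw_handle 0.82 [246. 274.  37.  44.] 927 [0.5164 0.1973 0.0457] [0.5023 0.1642 0.0219] [0.5425 0.2198 0.0964]
top print_block 0.6 [180. 189.  32.  35.] 735 [0.5689 0.1725 0.0595] [0.5426 0.1512 0.0329] [0.5989 0.1967 0.0632]
top jaw_handle 0.85 [173. 213.  38.  30.] 653 [0.5187 0.1772 0.0464] [0.5021 0.1541 0.0224] [0.5424 0.214  0.0973]
top jaw_handle 0.2 [181. 189.  36.  36.] 801 [0.5696 0.1722 0.0593] [0.5425 0.1507 0.0239] [0.6046 0.1979 0.0631]
top board 0.59 [358. 190.  81.  81.] 5271 [ 0.6102 -0.1823  0.0121] [ 0.5404 -0.2549  0.0084] [ 0.6846 -0.1093  0.0154]
```

Run:
```python
import cv2,numpy as np
a=cv2.imread("pics/scene0.png");b=cv2.imread("pics/top0.png")
cv2.imwrite("pics/sc_crop.png",cv2.resize(a[180:330,140:340],(800,600),interpolation=cv2.INTER_CUBIC))
cv2.imwrite("pics/tp_crop.png",cv2.resize(b[150:240,120:240],(800,600),interpolation=cv2.INTER_CUBIC))
```

```text
(no output)
```

View pics/scene0.png

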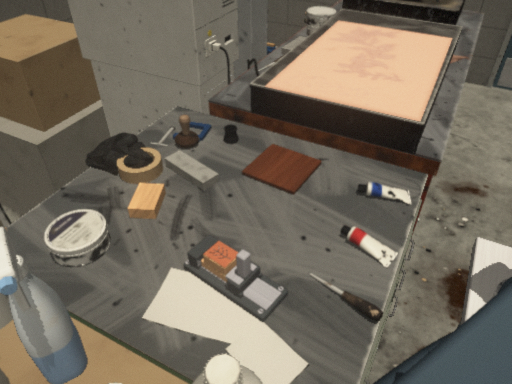

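View pics/top0.png

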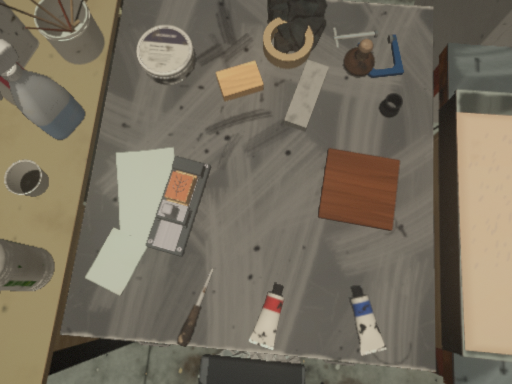

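View pics/tp_crop.png

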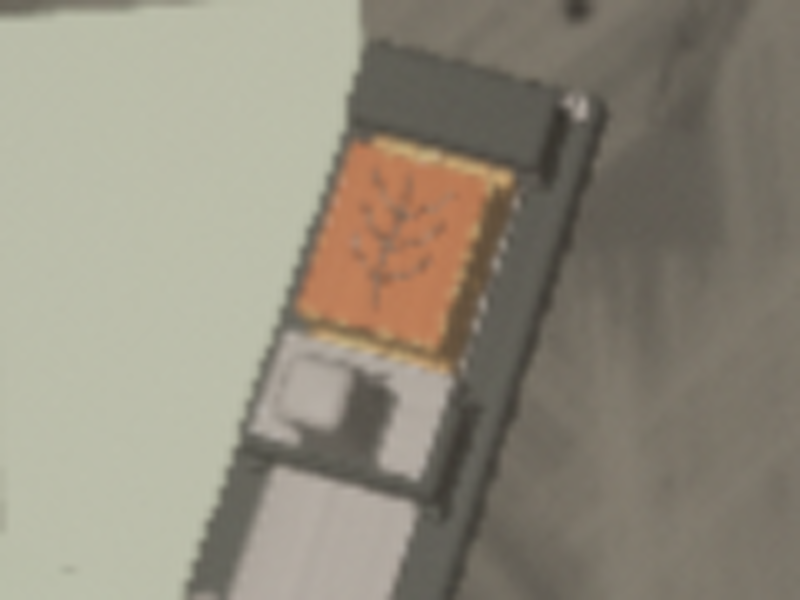

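View pics/sc_crop.png

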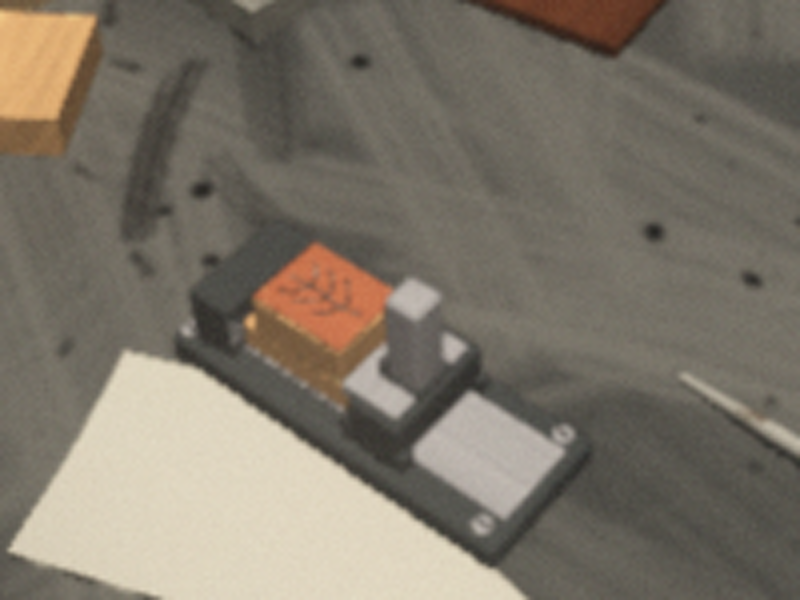

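The top view shows the block's copper top at about (180,187), the handle at about (168,208) and the board at about (358,190). In the scene view the handle is at about (243,265). Next I'll measure the vise's pose from the colour outlines, using the known heights.

Run:
```python
from h import *
np.set_printoptions(precision=4,suppress=True)
for n in("top","scene"):
    p=bot.capture(n);I=p["pixels"];D=p["depth"]
    hsv=cv2.cvtColor(I,cv2.COLOR_BGR2HSV)
    r=bot.regions_of("print_block",p)[0]
    reg=cv2.dilate(r["region"].astype(np.uint8),np.ones((5,5)))>0
    m=reg&(hsv[...,0]<13)&(hsv[...,1]>110)&(hsv[...,2]>130)
    v,u=np.nonzero(m);w=ray(p,u,v,0.06)
    wd=world(p,u,v);print(n,"copper n",len(u),"depth z",np.median(wd[:,2]))
    rc=cv2.minAreaRect((w[:,:2]*1000).astype(np.float32));print(" rect",rc,"mean",w.mean(0))
    print(cv2.boxPoints(rc))
    # handle top via depth
    r=bot.regions_of("jaw_handle",p)[0];reg=cv2.dilate(r["region"].astype(np.uint8),np.ones((3,3)))>0
    v,u=np.nonzero(reg&(D>0));w=world(p,u,v);k=(w[:,2]>0.090)&(w[:,2]<.103)
    print(" handle top",k.sum(),w[k].mean(0), cv2.minAreaRect((w[k][:,:2]*1000).astype(np.float32)))
    r=bot.regions_of("board",p)
    if r:
        reg=r[0]["region"];v,u=np.nonzero(reg);w=ray(p,u,v,0.012)
        print(" board",cv2.minAreaRect((w[:,:2]*1000).astype(np.float32)))
    # all vise points higher than .012 in dilated neighborhood : overall direction
    v,u=np.nonzero(D>0);w=world(p,u,v);k=(w[:,2]>.03)&(w[:,0]>.45)&(w[:,0]<.68)&(w[:,1]>.1)&(w[:,1]<.26)&(w[:,2]<.07)
    print(" vise",k.sum(),cv2.minAreaRect((w[k][:,:2]*1000).astype(np.float32)))
```

```text
top copper n 511 depth z 0.060327786483907464
 rect ((572.0228271484375, 176.31338500976562), (41.92279052734375, 51.00871276855469), 79.5744400024414) mean [0.5721 0.1766 0.06  ]
[[543.1464 160.3133]
 [593.313  151.0828]
 [600.8993 192.3135]
 [550.7327 201.5439]]
 handle top 116 [0.5205 0.1849 0.0953] ((521.1361694335938, 185.47161865234375), (20.56354522705078, 20.047504425048828), 78.21089172363281)
 board ((612.4701538085938, -182.02647399902344), (152.24293518066406, 150.73867797851562), 85.02726745605469)
 vise 1675 ((569.3657836914062, 176.07542419433594), (61.527076721191406, 128.72938537597656), 79.6129150390625)
scene copper n 519 depth z 0.059781733471190424
 rect ((573.25, 178.14041137695312), (43.272377014160156, 53.91745376586914), 78.7113037109375) mean [0.5733 0.1789 0.06  ]
[[542.5775 162.2   ]
 [595.4518 151.6456]
 [603.9225 194.0808]
 [551.0482 204.6353]]
 handle top 113 [0.5197 0.19   0.0947] ((520.7506713867188, 188.7326202392578), (19.24524688720703, 20.23234748840332), 81.94091033935547)
 board ((611.6375122070312, -175.55154418945312), (164.33526611328125, 156.87484741210938), 85.0009994506836)
 vise 1855 ((569.1019897460938, 179.6361846923828), (63.59687423706055, 129.89767456054688), 79.9439468383789)
```

Run:
```python
from h import *
np.set_printoptions(precision=3,suppress=True,linewidth=160)
p=bot.capture("top");D=p["depth"];v,u=np.nonzero(D>0);w=world(p,u,v)
# height map 5cm grid
print("y from .70 left to -.3; rows x")
for x in np.arange(.85,.0,-.05):
    print(f"{x:.2f}",[round(float(np.percentile(w[k,2],99)),2) if (k:=(abs(w[:,0]-x)<.025)&(abs(w[:,1]-y)<.025)).sum()>3 else None for y in np.arange(.7,-.31,-.05)])
```

```text
y from .70 left to -.3; rows x
0.85 [None, None, None, 0.15, 0.17, 0.14, 0.18, 0.0, 0.05, 0.05, 0.05, 0.03, 0.03, 0.03, 0.03, 0.03, 0.03, 0.03, 0.02, 0.02, 0.0]
0.80 [None, None, None, 0.04, 0.09, 0.01, 0.01, 0.0, 0.05, 0.05, 0.05, 0.03, 0.03, 0.03, 0.0, 0.03, 0.03, 0.0, 0.03, 0.04, 0.0]
0.75 [None, None, 0.01, 0.12, 0.13, 0.28, 0.21, 0.0, 0.0, 0.0, 0.0, 0.0, 0.0, 0.0, 0.03, 0.03, 0.0, 0.0, 0.0, 0.0, 0.14]
0.70 [-0.74, -0.61, 0.01, 0.05, 0.01, 0.28, 0.28, 0.0, 0.0, 0.0, 0.0, 0.0, 0.0, 0.0, 0.0, 0.0, 0.01, 0.01, 0.01, 0.01, 0.14]
0.65 [-0.82, None, None, 0.01, 0.01, 0.2, 0.08, 0.01, 0.01, 0.01, 0.05, 0.05, 0.0, 0.0, 0.0, 0.0, 0.01, 0.02, 0.02, 0.02, 0.14]
0.60 [None, None, None, 0.01, 0.06, 0.06, 0.01, 0.0, 0.01, 0.01, 0.06, 0.06, 0.0, 0.0, 0.0, 0.0, 0.02, 0.02, 0.02, 0.02, 0.14]
0.55 [None, None, None, 0.01, 0.06, 0.06, 0.01, 0.0, 0.01, 0.01, 0.1, 0.06, 0.0, 0.0, 0.0, 0.0, 0.01, 0.02, 0.02, 0.02, 0.14]
0.50 [None, None, None, 0.01, 0.01, 0.01, 0.01, 0.0, 0.01, 0.02, 0.1, 0.06, 0.0, 0.0, 0.0, 0.0, 0.0, 0.0, 0.0, 0.0, 0.14]
0.45 [None, None, None, 0.01, 0.01, 0.16, 0.18, 0.0, 0.01, 0.0
[... 465 characters left out ...]
one, 0.01, 0.01, 0.01, None, None, -0.12, -0.12, None, None, None, None, None, None, -0.12, -0.12, None, None]
0.20 [None, None, None, None, None, 0.01, 0.01, -0.83, -0.82, -0.82, -0.82, -0.82, -0.81, -0.79, -0.76, -0.76, -0.78, -0.8, -0.82, -0.82, -0.82]
0.15 [None, None, None, -0.82, -0.82, -0.82, -0.82, -0.82, -0.82, -0.82, -0.73, -0.72, -0.72, -0.72, -0.72, -0.72, -0.72, -0.72, -0.73, -0.82, -0.82]
0.10 [None, -0.82, -0.82, -0.82, -0.82, -0.82, -0.82, -0.82, -0.82, -0.82, -0.73, -0.72, -0.62, -0.64, -0.67, -0.69, -0.72, -0.72, -0.74, -0.82, -0.82]
0.05 [-0.82, -0.82, -0.82, -0.82, -0.82, -0.82, -0.82, -0.82, -0.82, -0.82, -0.82, None, None, None, None, None, None, None, None, None, None]
```

View pics/wrist0.png

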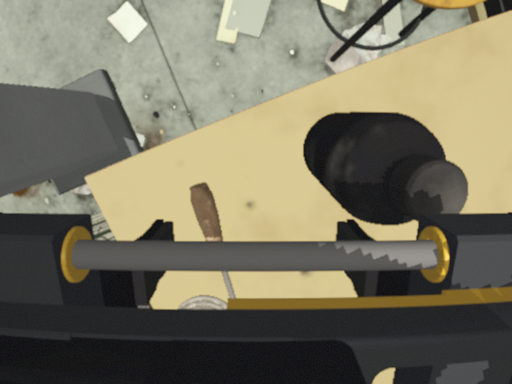

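The wrist view shows a dark bottle at about (385,165) near the start pose, and the height map shows a can about 0.20 m tall near (0.40, 0.41). I'll check the bottle's height before moving across.

Run:
```python
from h import *
np.set_printoptions(precision=3,suppress=True,linewidth=160)
p=bot.capture("wrist");D=p["depth"]
for u,v in((350,150),(385,165),(440,190),(330,140),(205,305),(250,180)):print(u,v,D[v,u],world(p,u,v))
v,u=np.nonzero((D>0));w=world(p,u,v);k=(v<220)&(u>305)&(u<470)&(v>110);print(np.percentile(w[k],[1,50,99],axis=0))
print(np.linalg.inv(p["world_to_cam"]))
```

```text
350 150 0.21159492 [[0.213 0.655 0.171]]
385 165 0.1951846 [[0.226 0.669 0.189]]
440 190 0.16273853 [[0.238 0.681 0.224]]
330 140 0.2511012 [[0.209 0.653 0.129]]
205 305 0.39437318 [[0.359 0.464 0.034]]
250 180 0.38326713 [[0.238 0.572 0.007]]
[[0.198 0.63  0.007]
 [0.23  0.668 0.175]
 [0.327 0.833 0.298]]
[[ 0.367 -0.903 -0.225  0.168]
 [ 0.93   0.356  0.089  0.606]
 [-0.    -0.242  0.97   0.383]
 [ 0.     0.     0.     1.   ]]
```

```bash
python3 -m crank '[{"offset":[-0.03,0,0],"spin":0},{"offset":[-0.03,0,0],"spin":0},{"offset":[-0.02,0,0],"spin":0}]' 0.087
python3 -m crank '[{"offset":[0,-0.034,-0.022],"spin":0},{"offset":[0,-0.034,-0.022],"spin":0},{"offset":[0,-0.034,-0.022],"spin":0},{"offset":[0,-0.034,-0.022],"spin":0},{"offset":[0,-0.034,-0.022],"spin":0},{"offset":[0,-0.034,-0.022],"spin":0},{"offset":[0,-0.034,-0.022],"spin":-0.05},{"offset":[0,-0.034,-0.022],"spin":-0.05},{"offset":[0,-0.034,-0.022],"spin":-0.05},{"offset":[0,-0.034,-0.022],"spin":-0.038},{"offset":[0,-0.034,-0.02],"spin":0},{"offset":[0,0,0],"spin":0}]'
```

```text
time_s: 1.4
position: [0.2289, 0.5818, 0.4869]
tcp_rot: [[0.001, -0.931, 0.366], [0.002, 0.366, 0.931], [-1.0, -0.0, 0.003]]
force: [0.4, 0.9, 0.3]
opening: 0.994
time_s: 2.6
position: [0.5073, 0.231, 0.4848]
tcp_rot: [[0.003, -0.982, 0.191], [-0.001, 0.191, 0.982], [-1.0, -0.004, -0.0]]
force: [-1.1, 0.6, 0.1]
opening: 0.999
```

```bash
cat > m.py <<'E'
from h import *
import sys
np.set_printoptions(precision=4,suppress=True)
def go(tag):
    s=bot.read_state();print(s["time_s"],s["position"])
    p=bot.capture("wrist");I=p["pixels"];D=p["depth"];cv2.imwrite(f"pics/wrist_{tag}.png",I)
    hsv=cv2.cvtColor(I,cv2.COLOR_BGR2HSV)
    v,u=np.nonzero((D>0));w=world(p,u,v)
    c=(hsv[v,u,0]<13)&(hsv[v,u,1]>110)&(hsv[v,u,2]>110)&(w[:,2]>.05)&(w[:,2]<.07)&(w[:,0]>.4)
    print("copper",c.sum(),"z",np.median(w[c,2]) if c.any() else None)
    if c.sum()>50:
        q=ray(p,u[c],v[c],.06);print(cv2.minAreaRect((q[:,:2]*1000).astype(np.float32)))
    r=bot.regions_of("jaw_handle",p)
    for x in r[:2]:
        m=cv2.dilate(x["region"].astype(np.uint8),np.ones((3,3)))[v,u]>0
        k=m&(w[:,2]>.088)&(w[:,2]<.103);print("handle",x["p"],np.round(x["extent"]),k.sum())
        if k.sum()>20:
            q=ray(p,u[k],v[k],.096);print(np.median(w[k,2]),cv2.minAreaRect((q[:,:2]*1000).astype(np.float32)))
if __name__=="__main__": go(sys.argv[1])
E
python3 m.py 1
```

```text
2.6 [0.5073 0.231  0.4848]
copper 1065 z 0.05794328642754859
((573.260498046875, 176.91416931152344), (41.97931671142578, 50.07390594482422), 79.02143096923828)
handle 0.83 [224. 182.  45.  31.] 273
0.09329283076215977 ((520.8282470703125, 187.4771728515625), (19.877946853637695, 19.177846908569336), 78.92266845703125)
```

View pics/wrist_1.png

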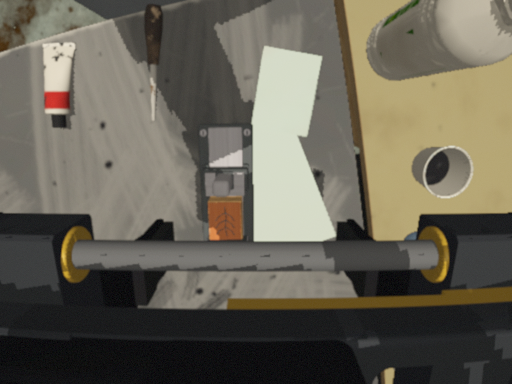

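The wrist view agrees: handle at about (224,182) and copper at about (225,218), with a yaw of about -11°. Next I'll move above the handle and go down.

```bash
python3 -m crank '[{"offset":[0.01,-0.0108,-0.0202],"spin":0},{"offset":[0.02,-0.0108,-0.0202],"spin":0},{"offset":[0.03,0,0],"spin":0},{"offset":[0.03,0,0],"spin":0},{"offset":[0.03,0,0],"spin":0},{"offset":[0.03,0,0],"spin":0},{"offset":[0.02,0,0],"spin":0},{"offset":[0.01,0,0],"spin":0},{"offset":[0,0,0],"spin":0}]'
```

```text
time_s: 3.6
position: [0.5165, 0.1912, 0.3038]
tcp_rot: [[-0.003, -0.983, 0.184], [-0.0, 0.184, 0.983], [-1.0, 0.003, -0.001]]
force: [-0.3, -0.7, -0.4]
opening: 0.997
```

```bash
python3 -m crank '[{"offset":[0,-0.0055,-0.003],"spin":0},{"offset":[0.01,0,0],"spin":0},{"offset":[0.015,0,0],"spin":0},{"offset":[0.015,0,0],"spin":0},{"offset":[0.01,0,0],"spin":0},{"offset":[0.005,0,0],"spin":0},{"offset":[0,0,0],"spin":0}]'
python3 - <<'E'
from h import *
p=bot.capture("scene");cv2.imwrite("pics/sc2.png",cv2.resize(p["pixels"][130:330,120:387],(800,600)))
E
```

```text
time_s: 4.3
position: [0.5223, 0.1863, 0.2494]
tcp_rot: [[-0.001, -0.983, 0.186], [-0.0, 0.186, 0.983], [-1.0, 0.001, -0.0]]
force: [-0.9, 0.7, 0.7]
opening: 1.0
```

View pics/sc2.png

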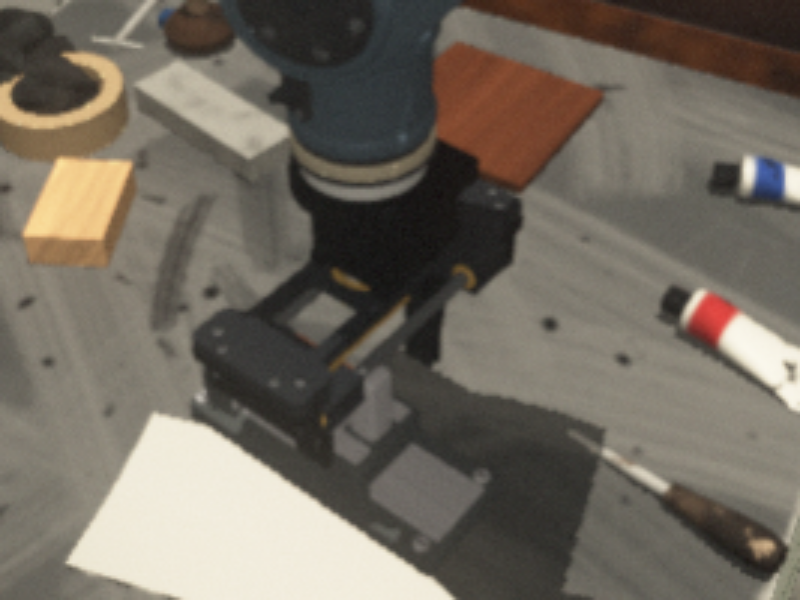

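The handle stands between the open fingers at about (375,395) in the crop, and the body's wide side lies along the opening axis. Now I'll close on it.

```bash
python3 -m crank '[{"offset":[0,0,0],"spin":0},{"offset":[0,0,0],"spin":0},{"offset":[0,0,0],"spin":0},{"offset":[0,0,0],"spin":0},{"offset":[0,0,0],"spin":0},{"offset":[0,0,0],"spin":0},{"offset":[0,0,0],"spin":0},{"offset":[0,0,0],"spin":0}]' 0.0
```

```text
time_s: 5.15
position: [0.5223, 0.1864, 0.2497]
tcp_rot: [[-0.0, -0.983, 0.186], [-0.0, 0.186, 0.983], [-1.0, 0.0, -0.0]]
force: [-0.2, -0.5, 0.2]
opening: 0.359
```

```bash
python3 -m crank '[{"offset":[0,0,0],"spin":0},{"offset":[0,0,0],"spin":0},{"offset":[0,0,0],"spin":0},{"offset":[0,0,0],"spin":0}]'
```

```text
time_s: 5.55
position: [0.5224, 0.1867, 0.2497]
tcp_rot: [[0.0, -0.983, 0.186], [0.0, 0.186, 0.983], [-1.0, -0.0, 0.001]]
force: [0.6, 2.2, -0.0]
opening: 0.23
```

```bash
python3 -m crank '[{"offset":[0,0.002,0],"spin":0},{"offset":[0,0.004,0],"spin":0},{"offset":[0,0.005,0],"spin":0},{"offset":[0,0.006,0],"spin":0},{"offset":[0,0.006,0],"spin":0},{"offset":[0,0.006,0],"spin":0},{"offset":[0,0.005,0],"spin":0},{"offset":[0,0.004,0],"spin":0},{"offset":[0,0.002,0],"spin":0},{"offset":[0,0,0],"spin":0},{"offset":[0,0,0],"spin":0}]'
```

```text
time_s: 6.65
position: [0.4823, 0.1941, 0.2497]
tcp_rot: [[-0.002, -0.983, 0.186], [0.0, 0.186, 0.983], [-1.0, 0.002, 0.0]]
force: [2.3, 4.6, -3.5]
opening: 0.225
```

```bash
python3 -m crank '[{"offset":[0,0,0],"spin":0},{"offset":[0,0,0],"spin":0},{"offset":[0,0,0],"spin":0},{"offset":[0,0,0],"spin":0},{"offset":[0,0,0],"spin":0},{"offset":[0,0,0],"spin":0}]' 0.087
python3 -m crank '[{"offset":[-0.01,0,0],"spin":0},{"offset":[-0.03,0,0],"spin":0},{"offset":[-0.03,0,0],"spin":0},{"offset":[-0.03,0,0],"spin":0},{"offset":[-0.01,0,0],"spin":0},{"offset":[0,0,0],"spin":0}]'
python3 m.py 2
python3 - <<'E'
from h import *
p=bot.capture("scene");cv2.imwrite("pics/sc3.png",cv2.resize(p["pixels"][130:330,120:387],(800,600)))
E
```

```text
time_s: 7.25
position: [0.4829, 0.1937, 0.2498]
tcp_rot: [[-0.0, -0.983, 0.186], [-0.0, 0.186, 0.983], [-1.0, 0.0, -0.0]]
force: [-0.5, 0.4, 0.3]
opening: 0.691
time_s: 7.85
position: [0.4833, 0.1939, 0.3616]
tcp_rot: [[0.004, -0.983, 0.186], [0.001, 0.186, 0.983], [-1.0, -0.004, 0.001]]
force: [0.2, -0.2, -0.5]
opening: 0.999
7.85 [0.4833 0.1939 0.3616]
copper 738 z 0.058033505790049955
((578.69775390625, 175.8160400390625), (41.52103042602539, 27.342679977416992), 79.06192016601562)
handle 0.65 [256. 181.  66.  44.] 589
0.09330907058613913 ((479.8597106933594, 194.3872528076172), (18.748985290527344, 19.2188777923584), 79.25000762939453)
```

View pics/sc3.png

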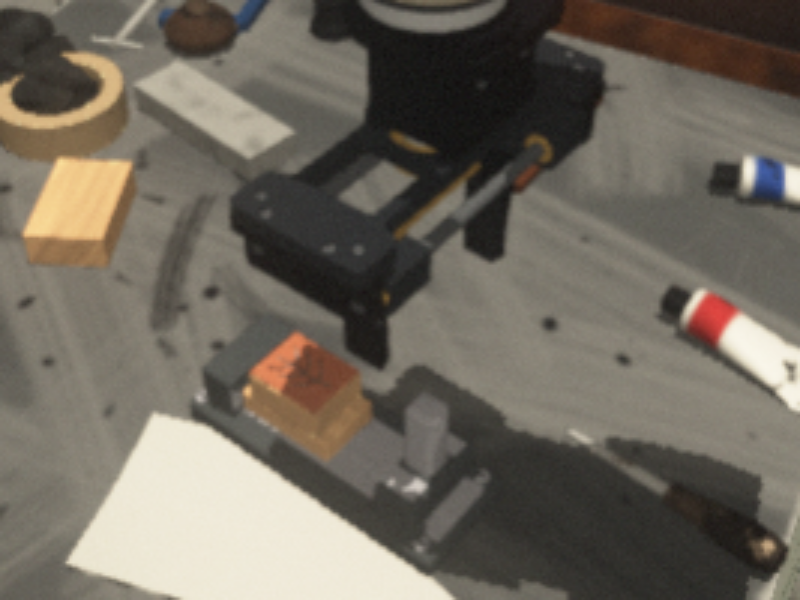

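View pics/wrist_2.png

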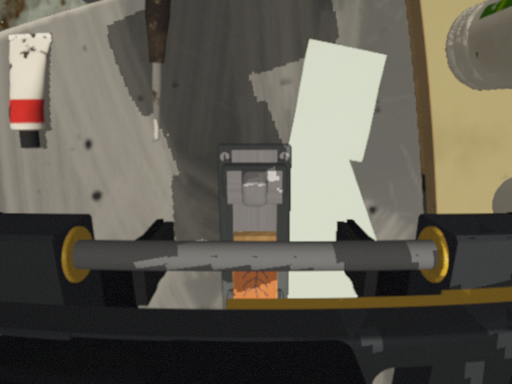

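The jaw is about 41 mm open: the handle went from x = 0.521 to 0.480. The block is still seated with its foot showing at about (340,430) in the scene crop. Next I'll go over the block.

```bash
python3 -m crank '[{"offset":[0,-0.02,0],"spin":0},{"offset":[0,-0.03,0],"spin":0},{"offset":[0,-0.03,0],"spin":0},{"offset":[0.01,-0.01,0],"spin":0},{"offset":[0.025,0,0],"spin":0},{"offset":[0.025,0,0],"spin":0},{"offset":[0.02,0,0],"spin":0},{"offset":[0.01,0,0],"spin":0},{"offset":[0,0,0],"spin":0}]'
```

```text
time_s: 8.9
position: [0.5699, 0.1771, 0.267]
tcp_rot: [[-0.007, -0.983, 0.186], [-0.001, 0.186, 0.983], [-1.0, 0.006, -0.002]]
force: [-1.2, -0.6, 0.6]
opening: 1.002
```

```bash
python3 -m crank '[{"offset":[0.005,-0.002,0],"spin":0},{"offset":[0.015,0,0],"spin":0},{"offset":[0.015,0,0],"spin":0},{"offset":[0.01,0,0],"spin":0},{"offset":[0.005,0,0],"spin":0},{"offset":[0.003,0,0],"spin":0},{"offset":[0,0,0],"spin":0}]'
python3 - <<'E'
from h import *
p=bot.capture("scene");cv2.imwrite("pics/sc4.png",cv2.resize(p["pixels"][130:330,120:387],(800,600)))
E
```

```text
time_s: 9.6
position: [0.5734, 0.1767, 0.2163]
tcp_rot: [[-0.001, -0.983, 0.186], [-0.0, 0.186, 0.983], [-1.0, 0.001, -0.0]]
force: [-0.2, 0.1, 0.0]
opening: 0.999
```

View pics/sc4.png

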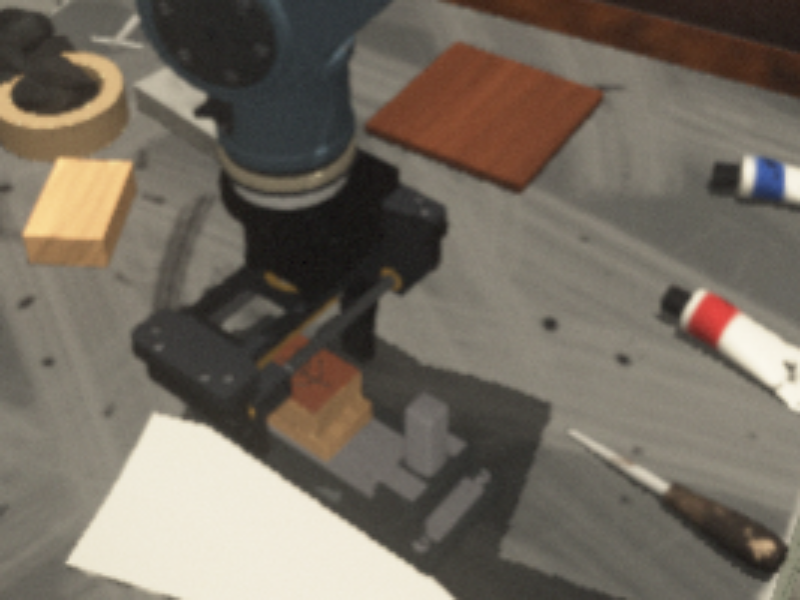

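The fingers straddle the block, seen at about (320,400), and the handle is clear. I'll lower 2 mm and close.

```bash
python3 -m crank '[{"offset":[0.002,0,0],"spin":0},{"offset":[0,0,0],"spin":0},{"offset":[0,0,0],"spin":0},{"offset":[0,0,0],"spin":0},{"offset":[0,0,0],"spin":0},{"offset":[0,0,0],"spin":0},{"offset":[0,0,0],"spin":0},{"offset":[0,0,0],"spin":0},{"offset":[0,0,0],"spin":0},{"offset":[0,0,0],"spin":0}]' 0.0
```

```text
time_s: 10.65
position: [0.5734, 0.1768, 0.2148]
tcp_rot: [[0.0, -0.983, 0.186], [0.0, 0.186, 0.983], [-1.0, -0.0, 0.0]]
force: [0.3, 0.9, 0.7]
opening: 0.501
```

```bash
python3 -m crank '[{"offset":[-0.003,0,0],"spin":0},{"offset":[-0.006,0,0],"spin":0},{"offset":[-0.01,0,0],"spin":0},{"offset":[-0.015,0,0],"spin":0},{"offset":[-0.02,0,0],"spin":0},{"offset":[-0.02,0,0],"spin":0},{"offset":[-0.02,0,0],"spin":0},{"offset":[-0.016,0,0],"spin":0},{"offset":[-0.01,0,0],"spin":0},{"offset":[0,0,0],"spin":0}]'
python3 - <<'E'
from h import *
p=bot.capture("scene");cv2.imwrite("pics/sc5.png",cv2.resize(p["pixels"][130:330,120:387],(800,600)))
E
```

```text
time_s: 11.65
position: [0.5738, 0.1768, 0.3371]
tcp_rot: [[0.004, -0.983, 0.186], [0.0, 0.186, 0.983], [-1.0, -0.004, 0.001]]
force: [0.6, 0.1, -1.9]
opening: 0.504
```

View pics/sc5.png

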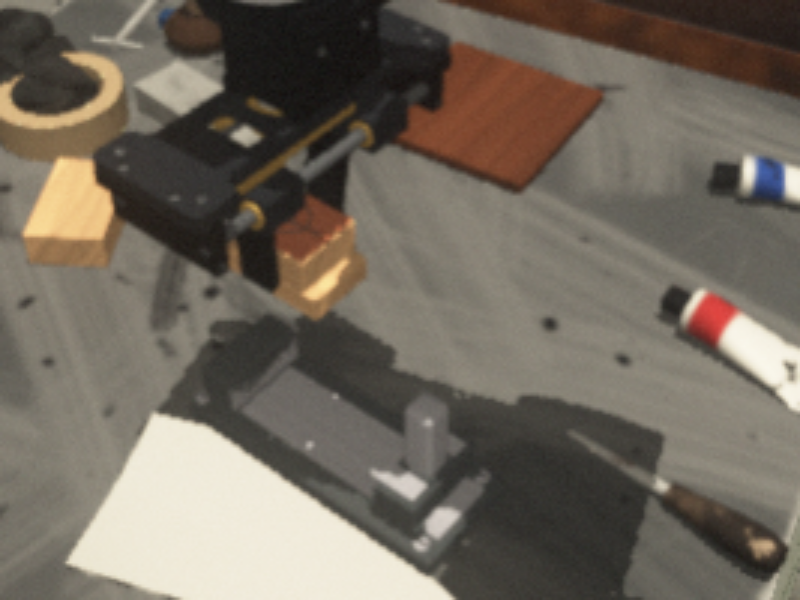

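The block is lifted level in the fingers, seen at about (320,255), and the empty vise stays open. Now I'll carry it to the board centre at about (0.612, -0.181).

```bash
python3 -m crank '[{"offset":[0,-0.003,-0.01],"spin":0},{"offset":[0,-0.006,-0.02],"spin":0},{"offset":[0,-0.009,-0.03],"spin":0},{"offset":[0,-0.01,-0.035],"spin":0},{"offset":[0,-0.01,-0.035],"spin":0},{"offset":[0,-0.01,-0.035],"spin":0},{"offset":[0,-0.01,-0.035],"spin":0},{"offset":[0,-0.01,-0.035],"spin":0},{"offset":[0,-0.01,-0.035],"spin":0},{"offset":[0,-0.01,-0.03],"spin":0},{"offset":[0,-0.008,-0.02],"spin":0},{"offset":[0,-0.006,-0.01],"spin":0}]'
python3 -m crank '[{"offset":[0,-0.0015,-0.008],"spin":0},{"offset":[0,0,-0.004],"spin":0},{"offset":[0,0,0],"spin":0},{"offset":[0,0,0],"spin":0}]'
```

```text
time_s: 12.9
position: [0.6122, -0.1688, 0.3338]
tcp_rot: [[-0.001, -0.982, 0.188], [0.0, 0.188, 0.982], [-1.0, 0.001, 0.0]]
force: [0.8, 0.3, -2.1]
opening: 0.5
time_s: 13.3
position: [0.6114, -0.1774, 0.3347]
tcp_rot: [[-0.001, -0.983, 0.185], [0.001, 0.185, 0.983], [-1.0, 0.001, 0.001]]
force: [-0.5, -0.1, -2.7]
opening: 0.505
```

```bash
python3 -m crank '[{"offset":[0.01,0,-0.0035],"spin":0},{"offset":[0.02,0,0],"spin":0},{"offset":[0.025,0,0],"spin":0},{"offset":[0.025,0,0],"spin":0},{"offset":[0.02,0,0],"spin":0},{"offset":[0.01,0,0],"spin":0},{"offset":[0.005,0,0],"spin":0},{"offset":[0,0,0],"spin":0},{"offset":[0,0,0],"spin":0}]'
python3 - <<'E'
from h import *
p=bot.capture("top");cv2.imwrite("pics/tp6.png",cv2.resize(p["pixels"][100:280,250:490],(800,600)))
p=bot.capture("scene");cv2.imwrite("pics/sc6.png",cv2.resize(p["pixels"][80:280,150:417],(800,600)))
E
```

```text
time_s: 14.2
position: [0.6114, -0.1821, 0.2206]
tcp_rot: [[0.002, -0.983, 0.186], [-0.001, 0.186, 0.983], [-1.0, -0.002, -0.001]]
force: [-0.7, 0.4, -2.5]
opening: 0.502
```

View pics/sc6.png

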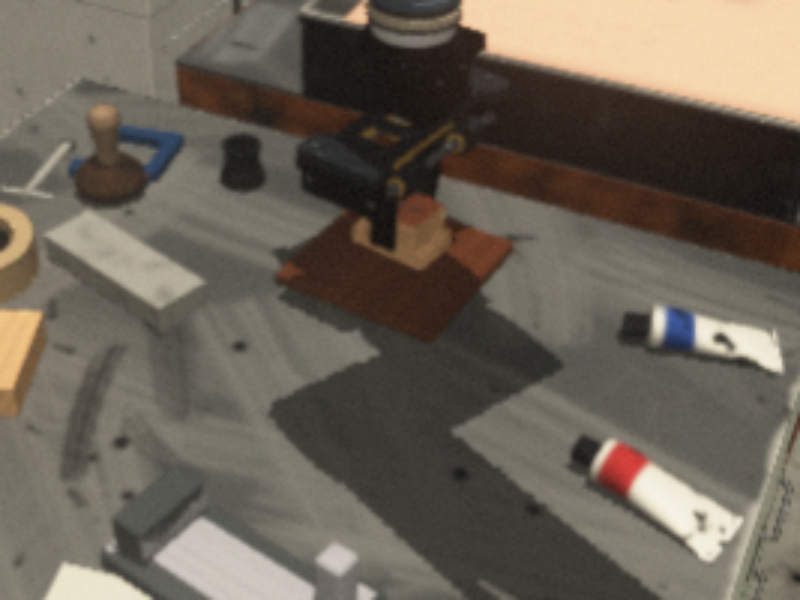

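The block hangs level over the middle of the board, at about (405,235). I'll lower it gently and watch the force.

```bash
python3 -m crank '[{"offset":[0.005,0,0],"spin":0},{"offset":[0.004,0,0],"spin":0},{"offset":[0.002,0,0],"spin":0},{"offset":[0,0,0],"spin":0},{"offset":[0,0,0],"spin":0}]'
python3 -m crank '[{"offset":[0.001,0,0],"spin":0},{"offset":[0.001,0,0],"spin":0},{"offset":[0,0,0],"spin":0}]'
```

```text
time_s: 14.8
position: [0.6109, -0.182, 0.2086]
tcp_rot: [[-0.0, -0.983, 0.186], [0.0, 0.186, 0.983], [-1.0, 0.0, 0.0]]
force: [0.4, -0.5, -1.3]
opening: 0.501
time_s: 15.1
position: [0.611, -0.182, 0.2069]
tcp_rot: [[0.0, -0.983, 0.186], [-0.0, 0.186, 0.983], [-1.0, -0.0, -0.0]]
force: [-0.3, -0.4, -1.4]
opening: 0.501
```

```bash
python3 -m crank '[{"offset":[0.001,0,0],"spin":0},{"offset":[0,0,0],"spin":0},{"offset":[0,0,0],"spin":0}]'
```

```text
time_s: 15.4
position: [0.611, -0.182, 0.2068]
tcp_rot: [[0.001, -0.983, 0.186], [-0.0, 0.186, 0.983], [-1.0, -0.001, -0.0]]
force: [-2.1, 0.6, 6.1]
opening: 0.502
```

The 6 N upward force shows the block is resting on the board. Releasing now.

```bash
python3 -m crank '[{"offset":[0,0,0],"spin":0},{"offset":[0,0,0],"spin":0},{"offset":[0,0,0],"spin":0},{"offset":[0,0,0],"spin":0},{"offset":[0,0,0],"spin":0},{"offset":[0,0,0],"spin":0},{"offset":[0,0,0],"spin":0}]' 0.087
python3 -m crank '[{"offset":[-0.01,0,0],"spin":0},{"offset":[-0.02,0,0],"spin":0},{"offset":[-0.03,0,0],"spin":0},{"offset":[-0.03,0,0],"spin":0},{"offset":[-0.03,0,0],"spin":0},{"offset":[-0.03,0.03,0.02],"spin":0},{"offset":[-0.02,0.03,0.03],"spin":0},{"offset":[0,0.03,0.03],"spin":0},{"offset":[0,0.03,0.03],"spin":0},{"offset":[0,0.03,0.02],"spin":0},{"offset":[0,0,0],"spin":0},{"offset":[0,0,0],"spin":0}]'
python3 - <<'E'
from h import *
np.set_printoptions(precision=4,suppress=True)
for n in("top","scene"):
    p=bot.capture(n);cv2.imwrite(f"pics/{n}7.png",p["pixels"])
    D=p["depth"];hsv=cv2.cvtColor(p["pixels"],cv2.COLOR_BGR2HSV);v,u=np.nonzero(D>0);w=world(p,u,v)
    k=(abs(w[:,0]-.611)<.06)&(abs(w[:,1]+.182)<.06)&(w[:,2]>.042)&(w[:,2]<.065)
    q=ray(p,u[k],v[k],.052)
    A=np.c_[w[k,:2]-w[k,:2].mean(0),np.ones(k.sum())];print(n,k.sum(),np.median(w[k],0),"plane",np.linalg.lstsq(A,w[k,2],rcond=None)[0],cv2.minAreaRect((q[:,:2]*1000).astype(np.float32)))
    for r in bot.regions_of("jaw_handle",p)[:1]:
        m=r["region"][v,u]&(w[:,2]>.09)&(w[:,2]<.103);print("handle",r["p"],m.sum(),w[m].mean(0))
E
```

```text
time_s: 16.1
position: [0.611, -0.182, 0.2057]
tcp_rot: [[-0.0, -0.983, 0.186], [0.0, 0.186, 0.983], [-1.0, 0.0, 0.0]]
force: [-0.8, -0.2, 0.1]
opening: 0.979
time_s: 17.3
position: [0.4875, -0.0258, 0.3767]
tcp_rot: [[0.002, -0.983, 0.184], [-0.001, 0.184, 0.983], [-1.0, -0.002, -0.0]]
force: [0.0, -0.7, -0.0]
opening: 0.997Traceback (most recent call last):
  File "<stdin>", line 7, in <module>
  File "h.py", line 13, in ray
    a=world(p,u,v,np.ones(np.size(u)));o=np.linalg.inv(p["world_to_cam"])[:3,3]
  File "h.py", line 8, in world
    s=cv2.undistortPoints(pts,np.array(K,float),np.array([k1,0,0,0,0.])).reshape(-1,2)
      ~~~~~~~~~~~~~~~~~~~^^^^^^^^^^^^^^^^^^^^^^^^^^^^^^^^^^^^^^^^^^^^^^^
cv2.error: OpenCV(4.12.0) /io/opencv/modules/calib3d/src/undistort.dispatch.cpp:347: error: (-215:Assertion failed) CV_IS_MAT(_src) && CV_IS_MAT(_dst) && (_src->rows == 1 || _src->cols == 1) && (_dst->rows == 1 || _dst->cols == 1) && _src->cols + _src->rows - 1 == _dst->rows + _dst->cols - 1 && (CV_MAT_TYPE(_src->type) == CV_32FC2 || CV_MAT_TYPE(_src->type) == CV_64FC2) && (CV_MAT_TYPE(_dst->type) == CV_32FC2 || CV_MAT_TYPE(_dst->type) == CV_64FC2) in function 'cvUndistortPointsInternal'
```

View pics/top7.png

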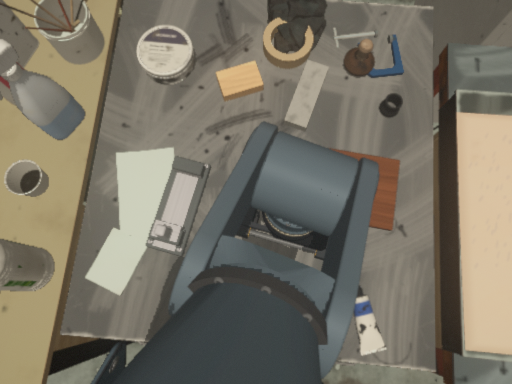

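In the top view the arm covers the block; the vise at (178,205) is visible, and open. I'll move the arm further aside so both can be seen.

```bash
python3 -m crank '[{"offset":[-0.01,0,0.02],"spin":0},{"offset":[-0.02,0,0.035],"spin":0},{"offset":[-0.02,0,0.035],"spin":0},{"offset":[-0.02,0,0.035],"spin":0},{"offset":[-0.01,0,0.035],"spin":0},{"offset":[0,0,0.035],"spin":0},{"offset":[0,0,0.035],"spin":0},{"offset":[0,0,0.02],"spin":0},{"offset":[0,0,0],"spin":0}]'
cat > c.py <<'E'
from h import *
np.set_printoptions(precision=4,suppress=True)
for n in("top","scene"):
    p=bot.capture(n);cv2.imwrite(f"pics/{n}8.png",p["pixels"])
    D=p["depth"];v,u=np.nonzero(D>0);w=world(p,u,v)
    k=(abs(w[:,0]-.611)<.06)&(abs(w[:,1]+.182)<.06)&(w[:,2]>.042)&(w[:,2]<.065)
    print(n,k.sum())
    if k.sum()>30:
        q=ray(p,u[k],v[k],.052)
        A=np.c_[w[k,:2]-w[k,:2].mean(0),np.ones(k.sum())];print(np.median(w[k],0),"plane",np.linalg.lstsq(A,w[k,2],rcond=None)[0],cv2.minAreaRect((q[:,:2]*1000).astype(np.float32)))
    for r in bot.regions_of("jaw_handle",p)[:1]:
        m=r["region"][v,u]&(w[:,2]>.09)&(w[:,2]<.103);print("handle",r["p"],m.sum(),w[m].mean(0))
    for r in bot.regions_of("board",p)[:1]: 
        vv,uu=np.nonzero(r["region"]);q=ray(p,uu,vv,.012);print("board",r["p"],cv2.minAreaRect((q[:,:2]*1000).astype(np.float32)))
E
python3 c.py
```

```text
time_s: 18.25
position: [0.5357, 0.2209, 0.4559]
tcp_rot: [[0.002, -0.983, 0.184], [0.001, 0.184, 0.983], [-1.0, -0.002, 0.001]]
force: [0.7, 0.6, 0.0]
opening: 1.004
top 629
[ 0.6078 -0.1809  0.0519] plane [ 0.0169 -0.0237  0.0518] ((608.0153198242188, -181.12576293945312), (44.51845169067383, 55.340816497802734), 79.01524353027344)
handle 0.56 118 [0.4805 0.192  0.0954]
board 0.77 ((612.6181030273438, -182.3795166015625), (150.88401794433594, 150.56222534179688), 84.8033676147461)
scene 301
[ 0.607  -0.1732  0.0515] plane [ 0.02   -0.0954  0.0504] ((606.75048828125, -173.21458435058594), (55.90846633911133, 60.469139099121094), 79.06368255615234)
handle 0.65 118 [0.4791 0.1974 0.0947]
board 0.89 ((611.7029418945312, -174.40792846679688), (163.60003662109375, 155.984130859375), 85.67748260498047)
```

View pics/top8.png

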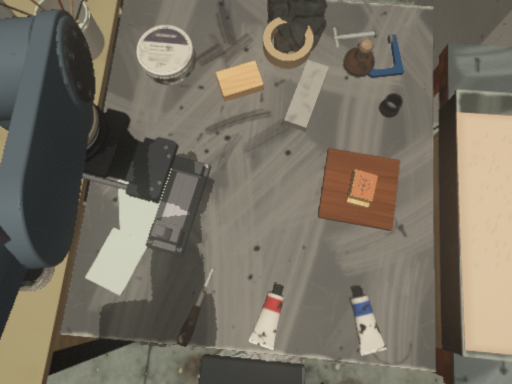

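View pics/scene8.png

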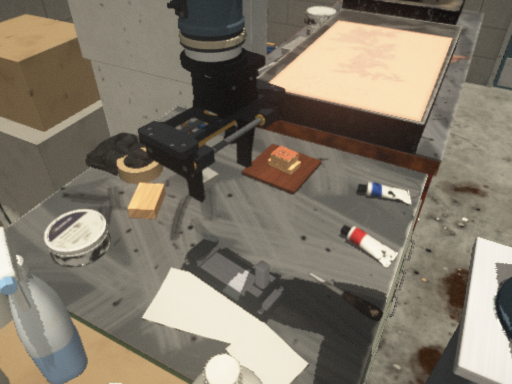

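The block sits copper side up in the middle of the board, at (362,187) in the top view. It is about 5 mm off centre, with its top at 0.052 m. The jaw is still open and the arm is clear, so I'll hand in.

```bash
python3 -c "
from rig import bot
print(bot.hand_in()); s=bot.read_state(); print(s['time_s'],s['force'])"
```

```text
the job is handed in; nothing more can be done
None
the job is handed in; nothing more can be done
```

The job is handed in, and every check I made before that passed; the hand-in itself reports no verdict. I gripped the handle and slid the jaw open with the block still seated. Then I lifted the block by its flat sides, lowered it onto the board until I felt contact, released it and moved the arm clear.

**Last checks, at about 18 s of the 48 s allowed:**
- **Block:** the top camera put it about 5 mm from the board's centre. Its copper face was up at 0.052 m, the height expected for resting on the board. A plane fitted to its top was within about 2° of level.
- **Jaw:** about 41 mm open, judged by how far the handle moved. I had no direct reading of the joint.
- **Robot:** the gripper was open and empty, with the fingertips about 0.27 m up.

**Disagreements:** the scene camera placed the block and board about 8 mm further along y than the top camera did. The offset was the same for both, so the block still came out centred. The scene camera also suggested about 5.6° of tilt, because part of the block's side was included in that fit. In both pictures the block looked flat.

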